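# Level the straw-filling shelf and press the stick-on spirit level home

### The job

The metal shelf of the filling stand on the bench sags at its levelling foot. Pick the flat spirit level up off the bench and lay it, vial up and lengthwise, inside the outline on the shelf and let go of it; only then turn the wing knob of the levelling foot until the bubble rests centred between the two marks. Last, push straight down on the middle of the level with the fingertips, with about 10 N as a thumb would, so that its sticky back takes, and finish while still pressing, with the bubble still between the marks; leave the other things on the bench alone.

Things in the scene. Friction and masses are not known exactly. Their poses are not given: they have to be found in the camera images.
- level: Flat bar-shaped spirit level, aluminium, 46 mm (its x) by 130 mm (its y) by 14 mm thick, about 0.16 kg. Origin at the centre of its underside, z up. Starts flat on the bench, vial up. In its top, along the +x edge, lies a green vial, 12 x 48 mm, along y, with two black marks at y = -8.5 and +8.5 mm. Either long way round on the shelf will do.
- bubble: The pale bubble in the vial, 9 mm wide, 12 mm long along the level's y; origin at its middle. Centred when its y in the level's frame is 0 (its x there is +10.5 mm, z 15 mm). It creeps to the higher end of the vial, 0.9 mm per 0.001 rad of tilt, at most 18 mm off centre, and takes about 1 s to come to rest.
- shelf_spot (a point): Middle of the drawn outline (58 x 144 mm, long way along y) on the shelf's upper face, about 70 mm above the bench; axes go with the shelf: z out of its face, y along its length towards the levelling foot, x across.
- shelf: The aluminium shelf plate, 140 mm (x) by 250 mm (y), hinged at its -y end about its x axis (level crosswise always). Origin on the hinge axis, 125 mm from the outline's middle and 10 mm below the upper face. At its +y end a tongue rides on the levelling foot, 280 mm from the hinge. It starts low at the foot by 1.8 to 4.5 mm, and stays where the foot holds it, even when pressed.
- foot_knob: Black wing knob on the levelling foot's upright screw, 155 mm from the outline's middle along the shelf's +y. Origin on the axis at its underside, 86 mm above the bench. A hub (32 mm across, 8 mm high) carries an upright bar, 46 mm long along the knob's x, 14 mm thick along its y, from 6 to 36 mm above the origin. It stays at its height as it turns and stays where it is left.
- stand: The fixed steel base of the stand, 130 x 340 mm, 8 mm thick, origin on the bench near its middle, y towards the levelling foot; it stands in a different place and yaw each time.
- goblet: Aluminium goblet full of straws, 64 mm across, 75 mm high (93 mm with straws), origin under its centre. To be left alone.
- straw_tray: Empty open steel tray 90 x 140 x 28 mm, origin under its centre. To be left alone.
- spanner: Spanner lying on the bench, 150 mm long. To be left alone.
- level_press (a point): Middle of the level's flat top face (level's x = 0, y = 0, z = 14 mm), where to press; beside it, on the level's -x side, a dark rubber patch 16 x 36 mm.
- knob_grip (a point): Middle of the knob's bar, on the axis, 21 mm above the knob's origin. Turns stiffly (0.12 N m). Clockwise seen from above raises the foot end of the shelf, anticlockwise lowers it: 1 rad changes the shelf's tilt by 0.0068 rad and shifts the bubble by 6.1 mm. From the start 0.9 to 2.3 rad clockwise are needed; the stops lie further out.
Not all that is in view belongs to the job. Several things have the shape of the level; the one meant has the colours described above.

How it is judged:
By the outcome, as a careful person would: the job done as asked, in the order asked, and still so for the second after the job is handed in, while the arm keeps its last pose, push and grip.
It also fails if it takes over 72 s, if anything falls off the work surface, if the arm or the gripper's body presses on something with over 40 N, if the wrist force passes 120 N, or if a joint passes its speed limit or range.

### The arm

A 6-joint arm with a two-finger parallel gripper is mounted at the origin on the work surface. World frame = base frame: x ahead of the robot, y to its left, z up, the work surface at z = 0. Lengths are in m, angles in rad, forces in N, time in s.
With the tool pointing down it reaches from about 0.275 to 0.975 m from the base axis. Payload 8.4 kg.
Tool frame: the origin (TCP) lies midway between the tips of the shut fingers; the grasp point (between the pads) lies 19 mm behind it; z points along the fingers, y is the line along which they close (so a half turn about z gives the same grasp; the last joint's range is limited). The gripper opens to 92 mm and grips with 3 to 60 N. Pads are 20 mm wide; open, the fingers measure 128 mm over their backs; the gripper's body (75 mm by 189 mm) begins 69 mm behind the grasp point.
Start: joints at [1.249, 0.353, 1.633, -0, 1.155, -0.002], TCP at [0.196, 0.593, 0.215] pointing down, gripper open.
Joint ranges: [-2.63, 2.63], [-0.92, 2.1], [0.06, 2.66], [-1.3, 4.44], [0, 2.69], [-3.02, 3.02]. Speed limits (rad/s): [2.22, 2.22, 2.79, 3.14, 3.14, 3.14].

### API

Orientations are given as a unit quaternion [x, y, z, w].
In Python, from rig import monitor, optics, job gives the robot as it stands.
- The arm moves only by the tool step_arm, never from a script. Its argument "plan" is a list of rows, each a list of 7 numbers: the turn, a rotation vector about the world's x, y, z in rad, then the shift along the world's x, y, z in cm, then the opening, from 0 (shut) to 1 (fully open). In form: [[rx, ry, rz, x, y, z, grip], ...]. A call has 1 to 20 rows; each row is the pose to reach, as a shift and turn from the pose commanded when the call began; what a row does not reach only later rows make up. A row lasts 1/8 s, in which the tool goes at most 62.5 mm and 10.7 degrees, less where a joint would pass 70% of its speed; a pose out of reach is approached as far as the arm can. A call with a gripper value outside its range is refused whole. The fingers move at their own pace and stop on an object; "grip_force" is the grip in N (left out, the last holds). Time passes only in rows, so rows that repeat a pose let the fingers close. It gives the time, the measured TCP pose, the force and the opening at its end, in the units of the state.
- monitor.sense(): the state, without advancing time (a new reading comes with each control period).
- optics.grab_frame(name): name is "side" or "top"; returns the picture (400x640x3 uint8, red, green, blue); there is no depth.
- optics.camera_params(name): a dict with "intrinsics" (3x3 intrinsics, pixels), "rvec" (rotation vector, rad) and "tvec" (3), from world to camera coordinates, as OpenCV has them. Camera axes: x right, y down, z forward; pixel columns grow to the right and rows downward; lengths in m; the calibration is good to about 2 mm. A picture is of the moment at which its call begins. camera_params takes no time and is no camera call.
- job.sign_off(): hands the job in, once; it reports no verdict.
The state is a dict: "time": time; "joints": joint angles; "qvel": joint speeds; "tau": joint torques, N m; "ee_pos": TCP position; "eef_rot": TCP orientation; "ft_force": force on the tool from outside, world axes, zero at the start; "ft_torque": the same for the moment, N m; "grip_width": opening from 0.0 (shut) to 1.0 (fully open).
Only numpy, scipy, OpenCV 4.12 (cv2) and the standard library are available. Lean on these libraries where they do the work, as an engineer would, in place of code of your own. Each camera call takes 0.05 s, during which the arm holds its last target. There are 200 camera calls.

## Working session

There is one attempt and no reset: what is moved stays moved. The work goes in short steps, Python scripts to look and compute and a tool call to move; the robot and the scene stay as the last step left them, time stands still between calls to the robot, and variables do not carry over. Pictures are saved under pics/ and viewed, on a budget of 10 in all, crops included, one or two more only if the job needs it, and the job is handed in when it is done.

Besides the shell and the picture viewer there is one more tool, called as a command line: name --pt "numbers of a row" for each row, then --argument value for the rest. step_arm: Moves the arm, as the interface text tells. Its arguments: {"type":"object","properties":{"plan":{"type":"array","items":{"type":"array","items":{"type":"number"}}},"grip_force":{"type":"number"}},"required":["plan"]}

```bash
ls; mkdir -p pics
cat > h.py <<'E'
import numpy as np, cv2
from rig import monitor, optics, job
def cam(n):
    p=optics.camera_params(n); R=cv2.Rodrigues(np.array(p["rvec"],float))[0]
    return np.array(p["intrinsics"],float),R,np.array(p["tvec"],float).ravel()
def ray(n,uv):
    K,R,t=cam(n); d=R.T@np.linalg.solve(K,np.array([uv[0],uv[1],1.])); return -R.T@t,d/np.linalg.norm(d)
def onz(n,uv,z):
    c,d=ray(n,uv); return c+d*(z-c[2])/d[2]
def proj(n,X):
    K,R,t=cam(n); p=K@(R@np.array(X,float)+t); return p[:2]/p[2]
def tri(uvt,uvs):
    A=np.zeros((3,3));b=np.zeros(3)
    for n,uv in(("top",uvt),("side",uvs)):
        c,d=ray(n,uv);M=np.eye(3)-np.outer(d,d);A+=M;b+=M@c
    return np.linalg.solve(A,b)
def grab(n,f=None):
    im=optics.grab_frame(n)
    if f: cv2.imwrite("pics/"+f,im[:,:,::-1])
    return im
E
python3 - <<'E'
from h import *
for n in("top","side"):
    grab(n,n+"0.png"); K,R,t=cam(n); print(n,K[0,0],K[:2,2],-R.T@t,R[2])
E
```

```text
pics
top 509.4221876861559 [317.36075135 200.90703445] [0.38085813 0.03455081 1.52821663] [ 1.50315480e-01 -6.99490532e-04 -9.88637834e-01]
side 467.29769966370696 [323.85300861 198.04023293] [ 0.07870685 -0.72820699  1.09661742] [ 0.39014674  0.55138837 -0.73739839]
```

View pics/top0.png

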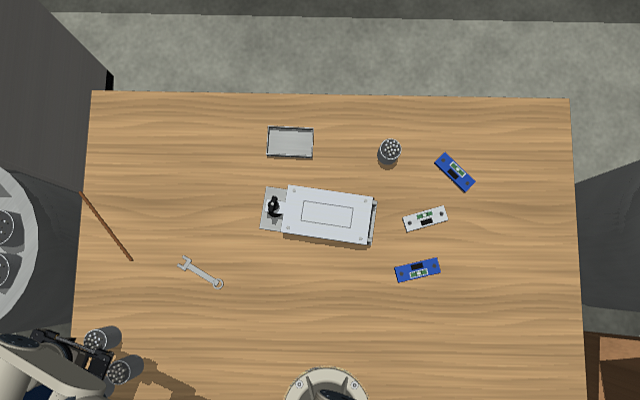

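View pics/side0.png

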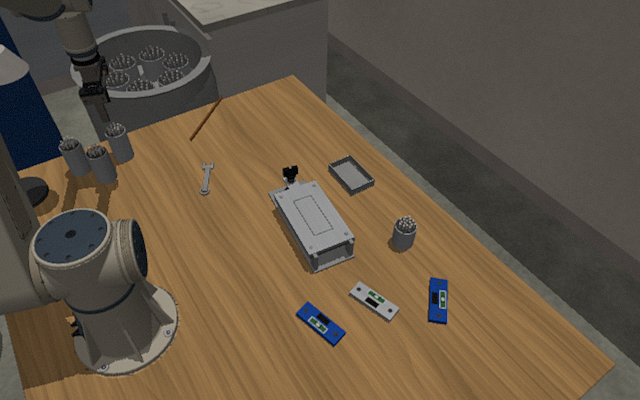

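The top view shows the silver level at (425,218), with its vial on the upper side. The shelf outline is at (327,214), the knob at (273,206), the goblet at (389,150) and the blue decoys at (417,270) and (455,172). The side view shows the level at (374,300), the knob at (290,174) and the shelf at (312,215).

Run:
```python
from h import *
t=cv2.imread("pics/top0.png"); s=cv2.imread("pics/side0.png")
def bigrect(im,box,lo=150,sat=35):
    x0,y0,x1,y1=box; h=cv2.cvtColor(im[y0:y1,x0:x1],cv2.COLOR_BGR2HSV)
    m=((h[...,1]<sat)&(h[...,2]>lo)).astype(np.uint8)*255
    m=cv2.morphologyEx(m,cv2.MORPH_CLOSE,np.ones((5,5)))
    c=max(cv2.findContours(m,0,2)[0],key=cv2.contourArea); return c+np.array([x0,y0])
for nm,box,z in(("level",(395,198,455,240),.014),("shelf",(282,180,380,250),.07)):
    c=bigrect(t,box); P=np.array([onz("top",p[0],z)[:2] for p in c],np.float32)*1000
    print(nm,cv2.minAreaRect(c),cv2.minAreaRect(P))
# knob dark
for n,im,box in(("top",t,(258,185,290,230)),("side",s,(278,160,304,190))):
    x0,y0,x1,y1=box; g=im[y0:y1,x0:x1].max(2)<60
    c=max(cv2.findContours(g.astype(np.uint8),0,2)[0],key=cv2.contourArea)+np.array([x0,y0]); print("knob",n,cv2.minAreaRect(c), c.reshape(-1,2).mean(0))
# green vial in top
for n,im,box in(("top",t,(395,198,455,240)),("side",s,(345,280,402,322))):
    x0,y0,x1,y1=box; h=cv2.cvtColor(im[y0:y1,x0:x1],cv2.COLOR_BGR2HSV); v,u=np.where((h[...,0]>40)&(h[...,0]<85)&(h[...,1]>70)); print("vial",n,u.mean()+x0,v.mean()+y0,len(u))
a=cv2.resize(t[175:245,255:385],None,fx=6,fy=6,interpolation=2)[:, :780]
b=cv2.resize(t[195:240,395:455],None,fx=6,fy=6,interpolation=2)
k=cv2.resize(s[158:192,272:320],None,fx=8,fy=8,interpolation=2)[:180,:384]
low=np.zeros((180,780,3),np.uint8); low[:,:360]=b[45:225]; low[:,380:764]=k
cv2.imwrite("pics/c1.png",np.vstack([a,low]))
```

```text
level ((425.05413818359375, 217.98410034179688), (15.349847793579102, 42.66354751586914), 73.61045837402344) ((564.9375610351562, -289.61865234375), (45.808162689208984, 128.2711181640625), 17.344484329223633)
shelf ((326.8346862792969, 214.20506286621094), (96.00531768798828, 48.36342239379883), 8.29714584350586) ((564.93798828125, 6.5509185791015625), (276.6597900390625, 140.4949188232422), 82.56947326660156)
knob top ((272.58917236328125, 207.00318908691406), (20.880306243896484, 12.189584732055664), 73.61045837402344) [272.97368421 207.07894737]
knob side ((290.0, 174.0), (16.0, 14.0), 90.0) [289.82758621 173.06896552]
vial top 423.9117647058824 214.61764705882354 34
vial side 375.74468085106383 297.27659574468083 47
```

View pics/c1.png

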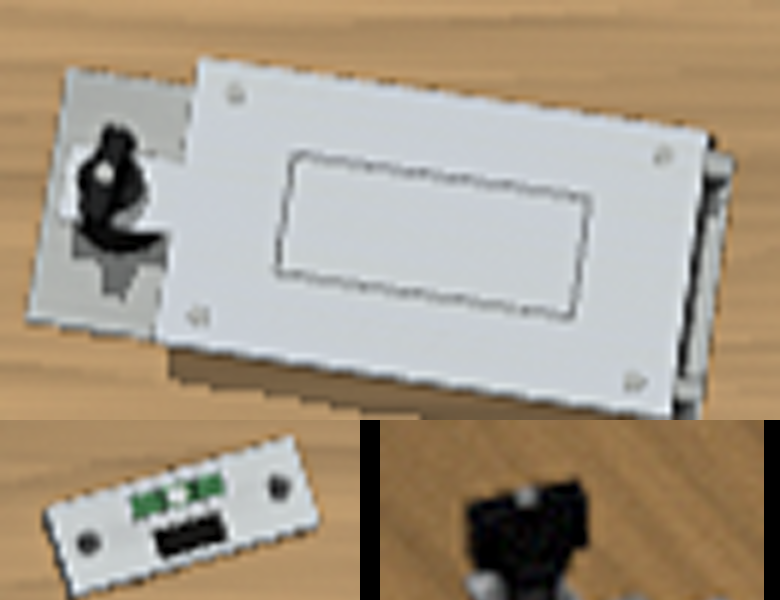

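```bash
cat >> h.py <<'E'
from scipy.spatial.transform import Rotation as Ro
def tool():
    s=monitor.sense(); M=Ro.from_quat(s["eef_rot"]).as_matrix()
    return s,np.array(s["ee_pos"]),np.degrees(np.arctan2(M[1,1],M[0,1])),M
E
python3 - <<'E'
from h import *
q=[(294,152),(590,198),(572,318),(278,273)]
P=np.array([onz("top",(255+u/6-.4,175+v/6-.4),.07) for u,v in q])*1000
c=P.mean(0); d=(P[0]-P[1])+(P[3]-P[2]); a=np.degrees(np.arctan2(d[1],d[0]))
print("outline",P.round(1),c.round(1),"ydir",a,[np.linalg.norm(P[i]-P[i-1]).round(1) for i in range(4)])
k=c+155*np.array([np.cos(np.radians(a)),np.sin(np.radians(a)),0]); print("knob pred",k)
f=lambda u,v:(255+u/6-.4,175+v/6-.4)
g=lambda u,v:(272+u/8-.4-380/8,158+(v-420)/8-.4)
print("dot tri",tri(f(104,173),g(525,497))*1000,"dot top",onz("top",f(104,173),.122)*1000)
for p in[(118,128),(90,222)]: print("bar top",onz("top",f(*p),.122)*1000)
for p in[(470,499),(582,482)]: print("bar side",onz("side",g(*p),.122)*1000)
print("level check", tri((425.05,217.98),proj("side",onz("top",(425.05,217.98),.014)))*1000, "side px",proj("side",[.565,-.2896,.014]))
for x,y in((.565,-.2896),): 
  A=np.radians(17.34)
  v=[x+.0105*np.cos(A),y+.0105*np.sin(A),.014]; print("vial pred",proj("top",v),proj("side",v))
s,p,yaw,M=tool(); print(p,yaw,M.round(3),s["joints"],s["ft_force"],s["time"])
E
```

```text
outline [[604.7  73.4  70. ]
 [584.8 -69.6  70. ]
 [526.6 -61.3  70. ]
 [545.9  79.9  70. ]] [565.5   5.6  70. ] ydir 82.13851249257833 [np.float64(59.2), np.float64(144.4), np.float64(58.7), np.float64(142.5)]
knob pred [586.70083394 159.12654884  70.        ]
dot tri [582.93814197 161.45703772 120.13978831] dot top [585.36697196 160.12658808 122.        ]
bar top [606.66199709 154.2429439  122.        ]
bar top [562.29764326 165.92634331 122.        ]
bar side [561.36455731 171.04061994 122.        ]
bar side [601.4045586  155.92503902 122.        ]
level check [ 564.91925859 -289.69225305   14.        ] side px [375.86906876 298.24145201]
vial pred [423.92406834 214.61169728] [378.10160274 295.51998668]
[0.19633861 0.59289685 0.21394561] 71.67569556480417 [[-0.949  0.314 -0.   ]
 [ 0.314  0.949 -0.001]
 [ 0.    -0.001 -1.   ]] [ 1.24859263e+00  3.53577502e-01  1.63404580e+00  3.13178400e-05
  1.15520050e+00 -2.39689179e-03] [-0.53880422  0.04896656  0.34034371] 0.1
```

step_arm --pt "0 0 -0.949 36.9 -88.3 0 1" --pt "0 0 -0.949 36.9 -88.3 0 1" --pt "0 0 -0.949 36.9 -88.3 0 1" --pt "0 0 -0.949 36.9 -88.3 0 1" --pt "0 0 -0.949 36.9 -88.3 0 1" --pt "0 0 -0.949 36.9 -88.3 0 1" --pt "0 0 -0.949 36.9 -88.3 0 1" --pt "0 0 -0.949 36.9 -88.3 0 1" --pt "0 0 -0.949 36.9 -88.3 0 1" --pt "0 0 -0.949 36.9 -88.3 0 1" --pt "0 0 -0.949 36.9 -88.3 0 1" --pt "0 0 -0.949 36.9 -88.3 0 1" --pt "0 0 -0.949 36.9 -88.3 0 1" --pt "0 0 -0.949 36.9 -88.3 0 1" --pt "0 0 -0.949 36.9 -88.3 0 1" --pt "0 0 -0.949 36.9 -88.3 0 1" --pt "0 0 -0.949 36.9 -88.3 -8 1" --pt "0 0 -0.949 36.9 -88.3 -14 1" --pt "0 0 -0.949 36.9 -88.3 -14 1" --pt "0 0 -0.949 36.9 -88.3 -14 1" --grip_force 25

```text
time: 2.6
ee_pos: [0.5654, -0.2891, 0.0748]
eef_rot: [0.593, 0.806, -0.0, -0.001]
ft_force: [-0.1, -0.4, 0.5]
grip_width: 0.999
```

Run:
```python
from h import *
s,p,yaw,M=tool(); print(p,yaw,M[:,2],s["ft_force"],s["time"])
t=grab("top"); S=grab("side")
a=cv2.resize(t[180:255,375:475],None,fx=4,fy=4,interpolation=2); b=cv2.resize(S[240:340,320:430],None,fx=4,fy=4,interpolation=2)
b=b[:, :390]; o=np.zeros((400,800,3),np.uint8); o[:300,:400]=a;o[:400,405:795]=b; cv2.imwrite("pics/c2.png",o[:,:,::-1])
```

```text
[ 0.56541304 -0.28910603  0.07475924] 17.326606479142665 [-1.07488515e-03  6.76375860e-04 -9.99999194e-01] [-0.09184822 -0.4289985   0.54793451] 2.6
```

View pics/c2.png

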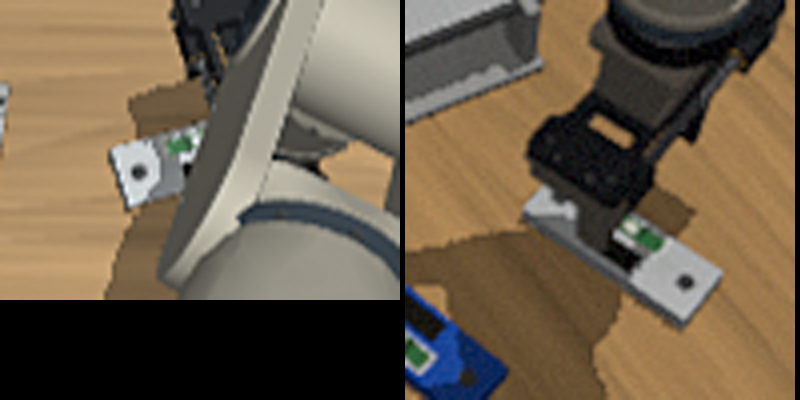

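The gripper is aligned above the silver level: its near finger falls just outside the long edge in the side view, around (600,210). Next I descend and grip.

step_arm --pt "0 0 0 0 0 -4 1" --pt "0 0 0 0 0 -6.5 1" --pt "0 0 0 0 0 -7 1" --pt "0 0 0 0 0 -7 1" --pt "0 0 0 0 0 -7 0.3" --pt "0 0 0 0 0 -7 0.3" --pt "0 0 0 0 0 -7 0.3" --pt "0 0 0 0 0 -7 0.3" --pt "0 0 0 0 0 -7 0.3" --pt "0 0 0 0 0 -7 0.3" --pt "0 0 0 0 0 -7 0.3" --pt "0 0 0 0 0 -7 0.3" --grip_force 25

```text
time: 4.2
ee_pos: [0.5653, -0.2897, 0.0046]
eef_rot: [0.593, 0.805, -0.0, -0.0]
ft_force: [-2.7, -0.4, 2.7]
grip_width: 0.499
```

step_arm --pt "0 0 0 0 0 5 0.3" --pt "0 0 0 0 0 10 0.3" --pt "0 0 0 0 0 12 0.3" --pt "0 0 -0.44 0 29.5 12 0.3" --pt "0 0 -0.44 0 29.5 12 0.3" --pt "0 0 -0.44 0 29.5 12 0.3" --pt "0 0 -0.44 0 29.5 12 0.3" --pt "0 0 -0.44 0 29.5 12 0.3" --pt "0 0 -0.44 0 29.5 12 0.3" --pt "0 0 -0.44 0 29.5 9 0.3" --pt "0 0 -0.44 0 29.5 8.5 0.3" --pt "0 0 -0.44 0 29.5 8.5 0.3"

```text
time: 5.7
ee_pos: [0.5651, 0.0045, 0.0891]
eef_rot: [0.754, 0.656, -0.001, -0.0]
ft_force: [0.5, -0.4, -1.0]
grip_width: 0.495
```

Run:
```python
from h import *
s,p,yaw,M=tool(); print(p,yaw,s["ft_force"],s["time"],s["grip_width"])
t=grab("top"); S=grab("side")
a=cv2.resize(t[175:250,255:385],None,fx=6,fy=6,interpolation=2)[:300]; b=cv2.resize(S[155:280,255:375],None,fx=5,fy=5,interpolation=2)
cv2.imwrite("pics/c3.png",b[:600,:,::-1])
```

```text
[0.56511858 0.0045352  0.08913977] -7.957802951694849 [ 0.51282958 -0.35668431 -0.99498082] 5.7 0.4945071513746942
```

View pics/c3.png

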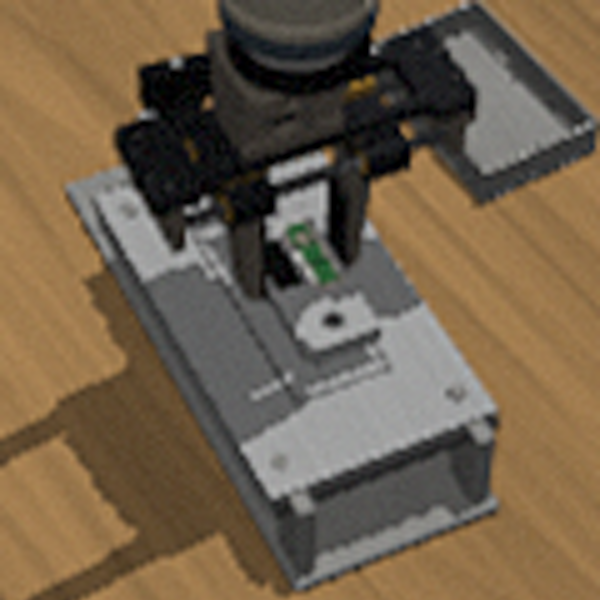

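The level hangs about 15 mm above the outline, parallel to it. The outline's near edge shows at (320,385). I lower gently.

step_arm --pt "0 0 0 0 0.1 -0.8 0.3" --pt "0 0 0 0 0.1 -1.2 0.3" --pt "0 0 0 0 0.1 -1.4 0.3" --pt "0 0 0 0 0.1 -1.4 0.3"

```text
time: 6.3
ee_pos: [0.5654, 0.0063, 0.0754]
eef_rot: [0.754, 0.657, -0.0, -0.0]
ft_force: [-0.6, -0.5, -1.4]
grip_width: 0.498
```

step_arm --pt "0 0 0 0 0 -0.1 0.3" --pt "0 0 0 0 0 -0.15 0.3" --pt "0 0 0 0 0 -0.15 0.3"

```text
time: 6.68
ee_pos: [0.5655, 0.0063, 0.0741]
eef_rot: [0.754, 0.657, 0.0, 0.0]
ft_force: [-0.3, -0.6, -1.1]
grip_width: 0.493
```

step_arm --pt "0 0 0 0 0 -0.1 0.3" --pt "0 0 0 0 0 -0.15 0.3" --pt "0 0 0 0 0 -0.15 0.3"

```text
time: 7.05
ee_pos: [0.5656, 0.0064, 0.0728]
eef_rot: [0.754, 0.657, 0.0, 0.0]
ft_force: [-0.9, 1.2, 1.1]
grip_width: 0.496
```

step_arm --pt "0 0 0 0 0 -0.05 0.3" --pt "0 0 0 0 0 -0.05 0.3" --pt "0 0 0 0 0 -0.05 0.8" --pt "0 0 0 0 0 -0.05 0.8" --pt "0 0 0 0 0 -0.05 0.8" --pt "0 0 0 0 0 -0.05 0.8" --pt "0 0 0 0 0 3 0.8" --pt "0 0 0 0 0 8 0.8" --pt "0 0 0 0 4 10 0.6" --pt "0 0 0 0 10 10 0.6" --pt "0 0 0 0 15 10 0.6" --pt "0 0 0 0 15 10 0.6" --pt "0 0 0 0 15 10 0.6"

```text
time: 8.68
ee_pos: [0.5652, 0.1559, 0.1723]
eef_rot: [0.754, 0.657, -0.0, 0.0]
ft_force: [-0.1, 0.5, 0.2]
grip_width: 0.597
```

Run:
```python
from h import *
s,p,yaw,M=tool(); print(p,yaw,s["ft_force"],s["time"],s["grip_width"])
t=grab("top"); S=grab("side")
a=cv2.resize(t[175:250,255:385],None,fx=6,fy=6,interpolation=2)[:300]; b=cv2.resize(S[155:280,255:375],None,fx=5,fy=5,interpolation=2)
cv2.imwrite("pics/c4.png",np.hstack([cv2.resize(a,(400,154)),np.zeros((154,0,3),np.uint8)])[:,:,::-1]) if 0 else None
o=np.zeros((600,800,3),np.uint8); o[:300,:780]=a; b=cv2.resize(S[175:275,265:365],None,fx=3,fy=3,interpolation=2); o[300:600,:300]=b
c=cv2.resize(t[190:235,295:365],None,fx=6,fy=6,interpolation=2); o[305:575,320:740]=c
cv2.imwrite("pics/c4.png",o[:,:,::-1])
```

```text
[0.56522357 0.1559215  0.17234169] -7.858230643145895 [-0.11293268  0.46073485  0.22146642] 8.675 0.5971551657968707
```

View pics/c4.png

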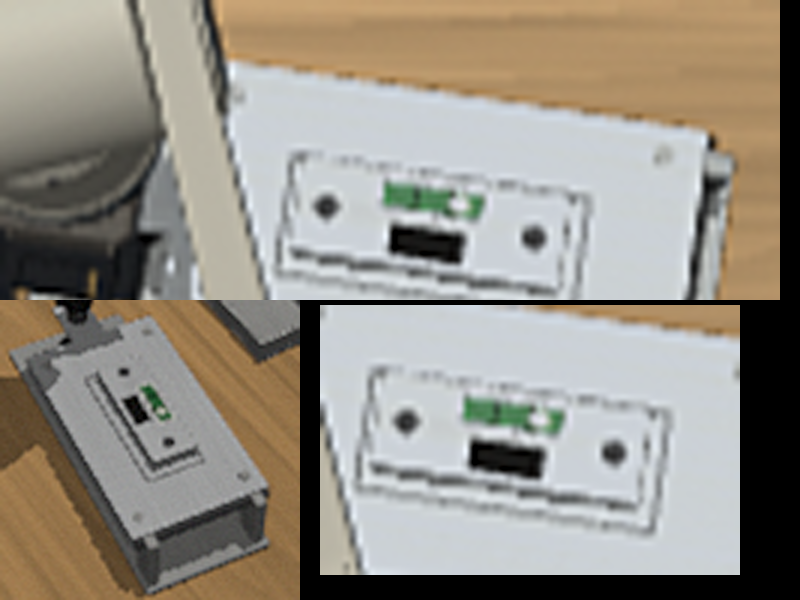

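```bash
cat >> h.py <<'E'
def dots(t):
    g=t.max(2).astype(np.uint8)
    r=[]
    for (x,y) in((309,209),(344,214.5)):
        x0,y0=int(x)-4,int(y)-4; w=g[y0:y0+9,x0:x0+9].astype(float); w=np.clip(170-w,0,None); v,u=np.mgrid[0:9,0:9]
        r.append(((w*u).sum()/w.sum()+x0,(w*v).sum()/w.sum()+y0))
    return np.array(r)
E
python3 - <<'E'
from h import *
d=dots(grab("top")); print(d)
P=np.array([onz("top",x,.0835) for x in d])*1000; print(P,P.mean(0),np.linalg.norm(P[0]-P[1]))
v=P[0]-P[1]; print("ydir",np.degrees(np.arctan2(v[1],v[0])))
A=np.radians(-7.86);R=np.array([[np.cos(A),np.sin(A)],[-np.sin(A),np.cos(A)]])
print("offset in shelf frame",R@(P.mean(0)[:2]-[565.5,5.6]))
# side check
q=[(94,372),(0,0)]
E
```

```text
[[308.91295938 209.01547389]
 [343.45848375 214.23916968]]
[[576.63754025  57.30819843  83.5       ]
 [563.2630801  -41.68126648  83.5       ]] [569.95031017   7.81346597  83.5       ] 99.88889000215187
ydir 82.30536626018996
offset in shelf frame [4.10580217 2.80126415]
```

Run:
```python
from h import *
t=cv2.imread("pics/top0.png"); g=t.max(2).astype(float); r=[]
for x,y in((395+88/6,202.5+(543-420)/6),(395+280/6,202.5+(487-420)/6)):
    x0,y0=int(x)-4,int(y)-4; w=np.clip(170-g[y0:y0+9,x0:x0+9],0,None); w[w<40]=0; v,u=np.mgrid[0:9,0:9]; r.append(((w*u).sum()/w.sum()+x0,(w*v).sum()/w.sum()+y0))
P=np.array([onz("top",p,.014) for p in r])*1000; print(r,P,P.mean(0),np.linalg.norm(P[0]-P[1]))
a=np.radians(17.34); d=P.mean(0)[:2]-[564.94,-289.6]; print("dot in level frame",d@[np.cos(a),np.sin(a)],d@[-np.sin(a),np.cos(a)])
# level / outline edges now: intensity profile across the shelf x at several level y, at z=.07
im=grab("top"); A=np.radians(-7.86); ex=np.array([np.cos(A),np.sin(A)]); ey=np.array([-np.sin(A),np.cos(A)]); c=np.array([.5655,.0056])
G=im.max(2).astype(np.float32)
def prof(axis,o,rng,half):
    out=[]
    for s in rng:
        vals=[]
        for k in np.linspace(-half,half,21):
            q=c+(ex*s+ey*(o+k) if axis=='x' else ey*s+ex*(o+k))/1000
            u=proj("top",[*q,.07]); vals.append(cv2.getRectSubPix(G,(1,1),(float(u[0]),float(u[1])))[0,0])
        out.append(np.mean(vals))
    return out
rx=np.arange(-36,37,1.); print("x",[(int(s),int(v)) for s,v in zip(rx,prof('x',-40,rx,8))])
ry=np.arange(-78,79,1.); print("y",[(int(s),int(v)) for s,v in zip(ry,prof('y',-10,ry,6)) if abs(s)>55])
```

```text
[(np.float64(408.6926163723916), np.float64(223.12921348314606)), (np.float64(440.90656799259943), np.float64(213.4449583718779))] [[ 548.59416985 -240.54641808   14.        ]
 [ 579.4156     -337.45961922   14.        ]] [ 564.00488493 -289.00301865   14.        ] 101.69625908632669
dot in level frame -0.7146917311918017 0.8485532771136053
x [(-36, 215), (-35, 214), (-34, 212), (-33, 206), (-32, 196), (-31, 186), (-30, 178), (-29, 174), (-28, 177), (-27, 187), (-26, 203), (-25, 215), (-24, 219), (-23, 211), (-22, 197), (-21, 177), (-20, 156), (-19, 138), (-18, 135), (-17, 148), (-16, 173), (-15, 197), (-14, 214), (-13, 220), (-12, 219), (-11, 217), (-10, 216), (-9, 215), (-8, 215), (-7, 215), (-6, 215), (-5, 215), (-4, 215), (-3, 215), (-2, 213), (-1, 208), (0, 202), (1, 193), (2, 181), (3, 169), (4, 162), (5, 158), (6, 154), (7, 157), (8, 162), (9, 167), (10, 174), (11, 185), (12, 196), (13, 204), (14, 210), (15, 216), (16, 217), (17, 216), (18, 215), (19, 214), (20, 214), (21, 214), (22, 215), (23, 216), (24, 215), (25, 212), (26, 204), (27, 194), (28, 186), (29, 179), (30, 178), (31, 184), (32, 197), (33, 209), (34, 216), (35, 217), (36, 216)]Traceback (most recent call last):
  File "<stdin>", line 20, in <module>
  File "<stdin>", line 16, in prof
  File "h.py", line 11, in proj
    K,R,t=cam(n); p=K@(R@np.array(X,float)+t); return p[:2]/p[2]
          ~~~^^^
  File "h.py", line 4, in cam
    p=optics.camera_params(n); R=cv2.Rodrigues(np.array(p["rvec"],float))[0]
ValueError: time passes only in moves, steps and waits
```

Run:
```python
from h import *
S=grab("side"); G=S.max(2).astype(np.uint8)
# dots in side: crop coords (123,372),(168,441) -> /3 + (265,175), rows from 300
r=[]
for u,v in((123,372),(168,441)):
    x,y=265+u/3,175+(v-300)/3; x0,y0=int(round(x))-3,int(round(y))-3; w=np.clip(140-G[y0:y0+7,x0:x0+7].astype(float),0,None); vv,uu=np.mgrid[0:7,0:7]; r.append(((w*uu).sum()/w.sum()+x0,(w*vv).sum()/w.sum()+y0))
P=np.array([onz("side",p,.0835) for p in r])*1000; print(r,P,P.mean(0),np.linalg.norm(P[0]-P[1]))
print("tri",[tri(a,b)*1000 for a,b in zip([(308.91,209.02),(343.46,214.24)],r)])
cv2.imwrite("pics/c5.png",cv2.resize(S[190:250,280:345],None,fx=9,fy=9,interpolation=2)[:,:,::-1])
```

```text
[(np.float64(305.8261437908497), np.float64(198.5529411764706)), (np.float64(320.74437869822486), np.float64(221.89349112426035))] [[569.35302673  56.70372149  83.5       ]
 [556.38128073 -40.98559854  83.5       ]] [562.86715373   7.85906147  83.5       ] 98.54678809534323
tri [array([574.25299173,  58.67995734,  79.62572641]), array([560.61569318, -40.42308483,  81.09375165])]
```

View pics/c5.png

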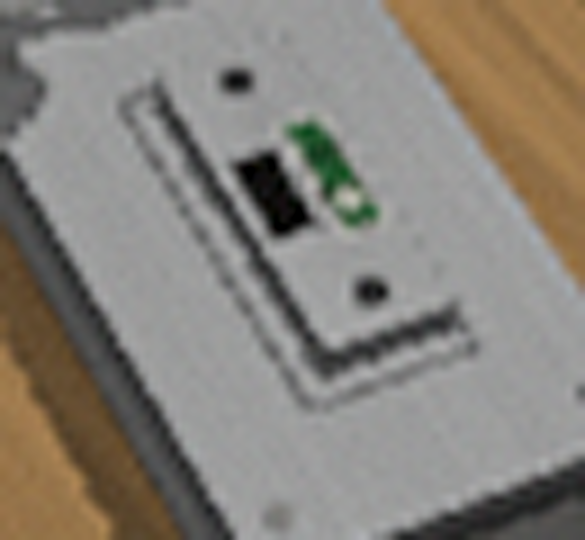

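The level lies inside the outline in both views, about 3 mm towards +x of the middle. The cameras disagree by ±3.5 mm in x, and their average matches the TCP. The bubble sits towards the hinge end, at (350,198). Next is the knob.

step_arm --pt "0 0 1.41 1.8 0.6 0 0.6" --pt "0 0 1.41 1.8 0.6 0 0.6" --pt "0 0 1.41 1.8 0.6 0 0.6" --pt "0 0 1.41 1.8 0.6 0 0.6" --pt "0 0 1.41 1.8 0.6 0 0.6" --pt "0 0 1.41 1.8 0.6 0 0.6" --pt "0 0 1.41 1.8 0.6 0 0.6" --pt "0 0 1.41 1.8 0.6 0 0.6" --pt "0 0 1.41 1.8 0.6 0 0.6" --pt "0 0 1.41 1.8 0.6 -3 0.6" --pt "0 0 1.41 1.8 0.6 -4 0.6" --pt "0 0 1.41 1.8 0.6 -4 0.6"

```text
time: 10.42
ee_pos: [0.583, 0.162, 0.132]
eef_rot: [0.15, 0.989, -0.0, -0.001]
ft_force: [-0.2, -0.4, 0.4]
grip_width: 0.601
```

Run:
```python
from h import *
s,p,yaw,M=tool(); print(p,yaw,s["joints"],s["ft_force"],s["time"],s["grip_width"])
S=grab("side"); T=grab("top")
cv2.imwrite("pics/c6.png",np.hstack([cv2.resize(S[130:200,255:325],None,fx=5,fy=5,interpolation=2),cv2.resize(T[165:235,245:315],None,fx=5,fy=5,interpolation=2)])[:,:,::-1])
```

```text
[0.58301922 0.16197732 0.13202999] 72.802592411292 [ 2.68518853e-01  4.11434260e-01  1.74842169e+00 -1.43252009e-05
  9.83373226e-01 -1.00211753e+00] [-0.24193308 -0.38369271  0.44497511] 10.425 0.6011680591939244
```

View pics/c6.png

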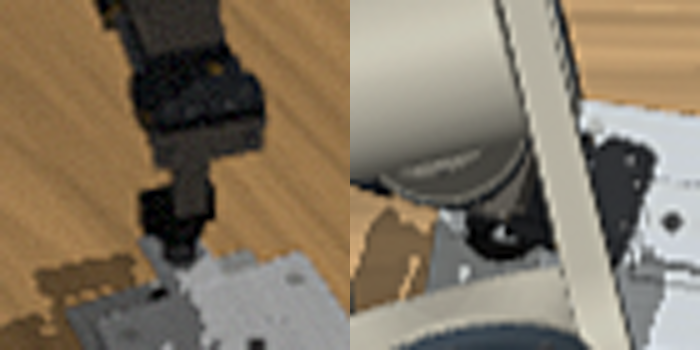

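The near finger at (192,195) stands just in front of the bar, which spans (140–215, 210) in the left half. I descend and close.

step_arm --pt "0 0 0 0 0 -2 0.6" --pt "0 0 0 0 0 -3.2 0.6" --pt "0 0 0 0 0 -3.4 0.6" --pt "0 0 0 0 0 -3.4 0.1" --pt "0 0 0 0 0 -3.4 0.1" --pt "0 0 0 0 0 -3.4 0.1" --pt "0 0 0 0 0 -3.4 0.1" --pt "0 0 0 0 0 -3.4 0.1" --pt "0 0 0 0 0 -3.4 0.1" --pt "0 0 0 0 0 -3.4 0.1" --grip_force 40

```text
time: 11.78
ee_pos: [0.5831, 0.1609, 0.0988]
eef_rot: [0.149, 0.989, -0.001, -0.0]
ft_force: [-2.9, -7.2, 4.7]
grip_width: 0.151
```

step_arm --pt "0 0 0 0 -0.1 0 0.1" --pt "0 0 -0.15 0 -0.1 0 0.1" --pt "0 0 -0.3 0 -0.1 0 0.1" --pt "0 0 -0.45 0 -0.1 0 0.1" --pt "0 0 -0.6 0 -0.1 0 0.1" --pt "0 0 -0.75 0 -0.1 0 0.1" --pt "0 0 -0.75 0 -0.1 0 0.1" --pt "0 0 -0.75 0 -0.1 0 0.1"

```text
time: 12.78
ee_pos: [0.5826, 0.1602, 0.0988]
eef_rot: [0.501, 0.866, -0.001, -0.0]
ft_force: [-4.1, -6.9, 7.2]
grip_width: 0.151
```

step_arm --pt "0 0 0 -0.05 -0.1 0 0.1" --pt "0 0 -0.15 -0.05 -0.1 0 0.1" --pt "0 0 -0.3 -0.05 -0.1 0 0.1" --pt "0 0 -0.45 -0.05 -0.1 0 0.1" --pt "0 0 -0.6 -0.05 -0.1 0 0.1" --pt "0 0 -0.75 -0.05 -0.1 0 0.1" --pt "0 0 -0.75 -0.05 -0.1 0 0.1" --pt "0 0 -0.75 -0.05 -0.1 0 0.1" --pt "0 0 -0.75 -0.05 -0.1 0 0.1" --pt "0 0 -0.75 -0.05 -0.1 0 0.1" --pt "0 0 -0.75 -0.05 -0.1 0 0.1" --pt "0 0 -0.75 -0.05 -0.1 0 0.1"

```text
time: 14.28
ee_pos: [0.5817, 0.16, 0.0988]
eef_rot: [0.783, 0.622, -0.001, -0.001]
ft_force: [-6.2, -3.5, 8.2]
grip_width: 0.15
```

```bash
cat >> h.py <<'E'
def bubble(n,im):
    """pale bubble inside the green vial: mm along level y from the marks/vial middle, by sampling along the vial axis"""
    # level centre & axes, located by caller-fitted dots
    g=im.astype(float); return g
E
python3 - <<'E'
from h import *
s,p,yaw,M=tool(); print(p,yaw,s["joints"][5],s["ft_force"],s["time"])
T=grab("top"); S=grab("side")
o=np.zeros((480,800,3),np.uint8)
o[:,:400]=cv2.resize(T[200:224,317:337],(400,480),interpolation=cv2.INTER_CUBIC)
o[:,400:]=cv2.resize(S[196:220,307:327],(400,480),interpolation=cv2.INTER_CUBIC)
cv2.imwrite("pics/c7.png",o[:,:,::-1])
E
```

```text
[0.58168528 0.1599593  0.09879554] -13.071004295742084 0.49395387080731057 [-6.16317038 -3.47873017  8.2002247 ] 14.275
```

View pics/c7.png

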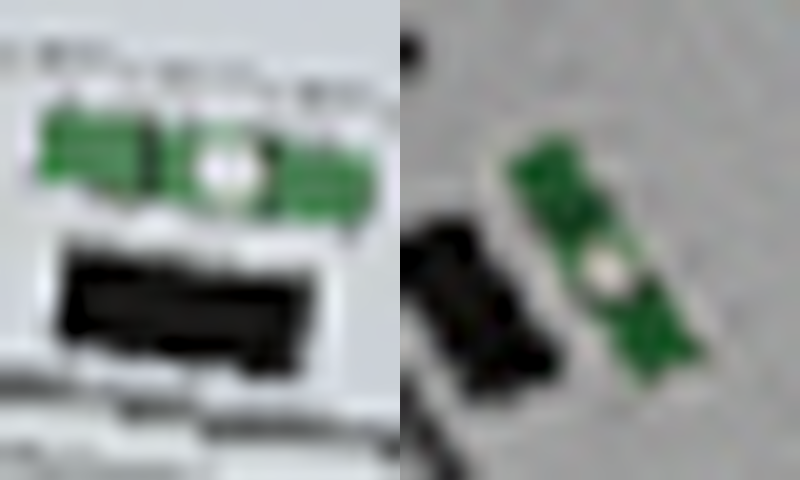

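The marks are at columns 148 and 268 in the left half, so their middle is 208. The bubble is at 228, about 2.8 mm short on the hinge side, which needs roughly 0.43 rad more clockwise.

step_arm --pt "0 0 0 -0.1 -0.05 0 0.1" --pt "0 0 -0.15 -0.1 -0.05 0 0.1" --pt "0 0 -0.3 -0.1 -0.05 0 0.1" --pt "0 0 -0.43 -0.1 -0.05 0 0.1" --pt "0 0 -0.43 -0.1 -0.05 0 0.1" --pt "0 0 -0.43 -0.1 -0.05 0 0.1" --pt "0 0 -0.43 -0.1 -0.05 0 0.1" --pt "0 0 -0.43 -0.1 -0.05 0 0.1" --pt "0 0 -0.43 -0.1 -0.05 0 0.1" --pt "0 0 -0.43 -0.1 -0.05 0 0.1" --pt "0 0 -0.43 -0.1 -0.05 0 0.1" --pt "0 0 -0.43 -0.1 -0.05 0 0.1" --pt "0 0 -0.43 -0.1 -0.05 0 0.1" --pt "0 0 -0.43 -0.1 -0.05 0 0.1"

```text
time: 16.12
ee_pos: [0.5812, 0.1601, 0.0988]
eef_rot: [0.898, 0.441, -0.001, -0.001]
ft_force: [-5.0, 0.1, 5.5]
grip_width: 0.154
```

```bash
cat > b.py <<'E'
from h import *
def vial(T,n="top"):
    a,b=((40,140),(378,188)) if n=="top" else ((540,155),(680,360))
    if n=="top": o=np.array([317,200])
    else: o=np.array([307-20,196]); 
    a=o+np.array(a)/20-.475; b=o+np.array(b)/20-.475
    f=T.astype(np.float32); d=(b-a)/np.linalg.norm(b-a); nrm=np.array([-d[1],d[0]])
    s=np.arange(-1.5,np.linalg.norm(b-a)+1.5,.1); P=a+s[:,None]*d
    samp=lambda off:cv2.remap(f,(P+off*nrm)[:,0].astype(np.float32)[None],(P+off*nrm)[:,1].astype(np.float32)[None],cv2.INTER_CUBIC)[0]
    C=np.mean([samp(k) for k in(-.8,-.4,0,.4,.8)],0)
    green=C[:,1]-C[:,0]; inside=np.where(green>15)[0]; lo,hi=s[inside[0]],s[inside[-1]]
    m=(s>lo+.8)&(s<hi-.8); w=np.clip(C[:,0]-130,0,None)*m; c=(w*s).sum()/w.sum()
    sc=48/(hi-lo)
    dk=np.where(m,C[:,1],999); return dict(lo=lo,hi=hi,bub=c,off_mm=(c-(lo+hi)/2)*sc,scale=sc), s,C
E
python3 - <<'E'
from b import *
s,p,yaw,M=tool(); print(p,yaw,s["joints"][5],s["ft_force"],s["time"])
T=grab("top"); S=grab("side")
for n,im in(("top",T),("side",S)): print(n,vial(im,n)[0])
o=np.zeros((480,800,3),np.uint8)
o[:,:400]=cv2.resize(T[200:224,317:337],(400,480),interpolation=cv2.INTER_CUBIC)
o[:,400:]=cv2.resize(S[196:220,307:327],(400,480),interpolation=cv2.INTER_CUBIC)
cv2.imwrite("pics/c8.png",o[:,:,::-1])
E
```

```text
[0.58118506 0.16012285 0.09879928] -37.7168966209225 0.923563408917807 [-4.98302733  0.13207467  5.52546722] 16.125
top {'lo': np.float64(-0.19999999999999885), 'hi': np.float64(17.000000000000018), 'bub': np.float64(8.661913417407018), 'off_mm': np.float64(0.7309211648567668), 'scale': np.float64(2.790697674418602)}
side {'lo': np.float64(-0.6999999999999993), 'hi': np.float64(12.700000000000014), 'bub': np.float64(5.999410836507684), 'off_mm': np.float64(-0.0021104363904122054), 'scale': np.float64(3.5820895522388025)}
```

View pics/c8.png

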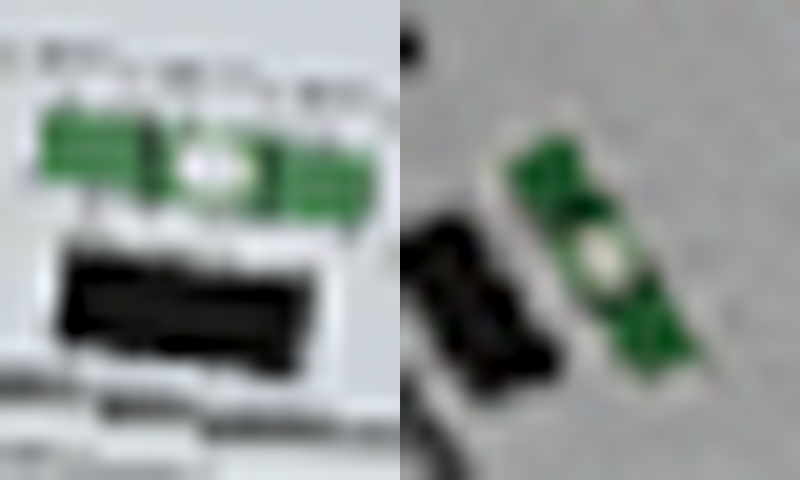

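The bubble at (213,165) is between the marks at 148 and 268. The top view reads 0.7 mm towards the hinge and the side view 0. I trim by 0.08 rad, then release and lift.

step_arm --pt "0 0 -0.08 -0.05 0 0 0.1" --pt "0 0 -0.08 -0.05 0 0 0.1" --pt "0 0 -0.08 -0.05 0 0 0.5" --pt "0 0 -0.08 -0.05 0 0 0.5" --pt "0 0 -0.08 -0.05 0 0 0.5" --pt "0 0 -0.08 -0.05 0 0 0.5" --pt "0 0 -0.08 -0.05 0 3 0.5" --pt "0 0 -0.08 -0.05 0 6 0.5" --pt "0 0 -0.08 -0.05 0 6 0" --pt "0 0 -0.08 -0.05 0 6 0" --pt "0 0 -0.08 -0.05 0 6 0" --pt "0 0 -0.08 -0.05 0 6 0" --pt "0 0 -0.08 -0.05 0 6 0" --grip_force 20

```text
time: 17.85
ee_pos: [0.5813, 0.1597, 0.1581]
eef_rot: [0.915, 0.404, -0.0, -0.0]
ft_force: [0.3, -0.3, -0.8]
grip_width: 0.003
```

Run:
```python
from b import *
s,p,yaw,M=tool(); print(p,yaw,s["joints"][5],s["ft_force"],s["time"],s["grip_width"])
T=grab("top"); S=grab("side")
for n,im in(("top",T),("side",S)): print(n,vial(im,n)[0])
print(dots(T))
```

```text
[0.58126912 0.15973592 0.15807564] -42.285080355471244 1.0037252212305425 [ 0.27367205 -0.34615928 -0.75733026] 17.85 0.0031267291355829324
top {'lo': np.float64(-0.19999999999999885), 'hi': np.float64(17.000000000000018), 'bub': np.float64(8.469241727768807), 'off_mm': np.float64(0.19323272865711053), 'scale': np.float64(2.790697674418602)}
side {'lo': np.float64(-0.6999999999999993), 'hi': np.float64(12.800000000000013), 'bub': np.float64(5.836256644260724), 'off_mm': np.float64(-0.7599763759618926), 'scale': np.float64(3.5555555555555522)}
[[308.95965418 208.92411143]
 [343.48905109 214.26186131]]
```

step_arm --pt "0 0 -0.97 -1.5 -15.3 0 0" --pt "0 0 -0.97 -1.5 -15.3 0 0" --pt "0 0 -0.97 -1.5 -15.3 0 0" --pt "0 0 -0.97 -1.5 -15.3 0 0" --pt "0 0 -0.97 -1.5 -15.3 0 0" --pt "0 0 -0.97 -1.5 -15.3 0 0" --pt "0 0 -0.97 -1.5 -15.3 -4 0" --pt "0 0 -0.97 -1.5 -15.3 -6 0" --pt "0 0 -0.97 -1.5 -15.3 -6 0" --pt "0 0 -0.97 -1.5 -15.3 -6 0"

```text
time: 19.2
ee_pos: [0.5671, 0.007, 0.0993]
eef_rot: [0.998, -0.068, 0.0, -0.0]
ft_force: [-0.6, 0.5, 1.0]
grip_width: 0.002
```

Run:
```python
from b import *
s,p,yaw,M=tool(); print(p,yaw,s["joints"][5],s["ft_force"],s["time"],M[:,2])
S=grab("side"); T=grab("top"); o=np.zeros((400,800,3),np.uint8)
o[:,:400]=cv2.resize(S[185:235,290:340],(400,400),interpolation=cv2.INTER_CUBIC)
o[:,400:]=cv2.resize(T[185:235,302:352],(400,400),interpolation=cv2.INTER_CUBIC)
cv2.imwrite("pics/c9.png",o[:,:,::-1])
```

```text
[0.56707655 0.00695376 0.09934   ] -97.76843534068148 1.7159657080350303 [-0.5562278   0.53062816  0.97782501] 19.2 [ 9.13981173e-04  3.10466240e-05 -9.99999582e-01]
```

View pics/c9.png

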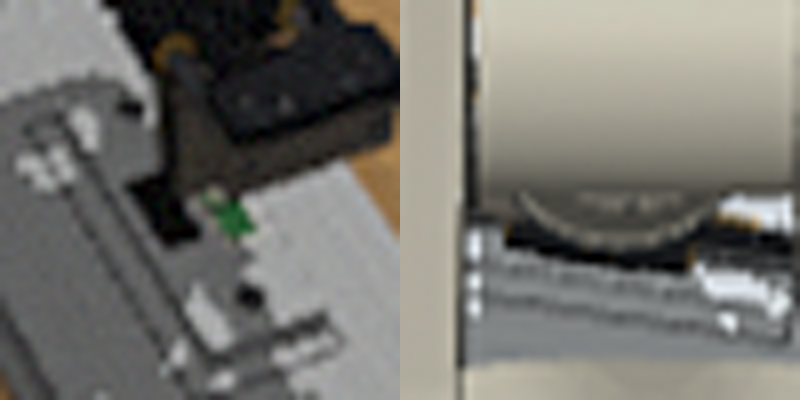

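The fingertips hang over the middle of the level, between the rubber patch and the vial at (190,195). I go down in small steps.

step_arm --pt "0 0 0 -0.1 0 -0.6 0" --pt "0 0 0 -0.1 0 -1.2 0" --pt "0 0 0 -0.1 0 -1.3 0" --pt "0 0 0 -0.1 0 -1.35 0" --pt "0 0 0 -0.1 0 -1.35 0"

```text
time: 19.92
ee_pos: [0.5656, 0.0068, 0.0851]
eef_rot: [0.998, -0.069, 0.0, -0.0]
ft_force: [-0.4, 0.5, 0.5]
grip_width: 0.006
```

step_arm --pt "0 0 0 0 0 -0.05 0" --pt "0 0 0 0 0 -0.1 0" --pt "0 0 0 0 0 -0.1 0"

```text
time: 20.3
ee_pos: [0.5656, 0.0068, 0.0844]
eef_rot: [0.998, -0.069, 0.0, -0.0]
ft_force: [-1.2, -0.2, 3.2]
grip_width: 0.002
```

step_arm --pt "0 0 0 0 0 -0.03 0" --pt "0 0 0 0 0 -0.06 0" --pt "0 0 0 0 0 -0.06 0" --pt "0 0 0 0 0 -0.06 0"

```text
time: 20.8
ee_pos: [0.5656, 0.0068, 0.0843]
eef_rot: [0.998, -0.069, 0.0, -0.0]
ft_force: [-3.3, -0.2, 10.5]
grip_width: 0.006
```

step_arm --pt "0 0 0 -0.03 0 0 0" --pt "0 0 0 -0.03 0 0 0" --pt "0 0 0 -0.03 0 0 0" --pt "0 0 0 -0.03 0 0 0" --pt "0 0 0 -0.03 0 0 0" --pt "0 0 0 -0.03 0 0 0" --pt "0 0 0 -0.03 0 0 0" --pt "0 0 0 -0.03 0 0 0"

```text
time: 21.8
ee_pos: [0.5656, 0.0068, 0.0843]
eef_rot: [0.998, -0.069, 0.0, -0.0]
ft_force: [-1.8, 0.4, 9.4]
grip_width: 0.006
```

Run:
```python
from b import *
s,p,yaw,M=tool(); print(p,s["ft_force"],s["time"])
S=grab("side"); r,ss,C=vial(S,"side"); print(r); print([tuple(int(v) for v in C[i]) for i in range(0,len(ss),8)])
s=monitor.sense(); print(s["ft_force"],s["ft_torque"])
```

```text
[0.56559158 0.00679665 0.08430088] [-1.81434594  0.41044616  9.42940859] 21.8
{'lo': np.float64(11.400000000000011), 'hi': np.float64(12.900000000000013), 'bub': np.float64(nan), 'off_mm': np.float64(nan), 'scale': np.float64(31.99999999999996)}
[(39, 36, 34), (39, 37, 35), (43, 41, 38), (48, 43, 42), (45, 44, 41), (38, 37, 32), (42, 40, 35), (46, 46, 40), (47, 44, 39), (47, 44, 40), (46, 41, 39), (47, 42, 37), (46, 43, 38), (45, 40, 37), (47, 42, 38), (48, 40, 38), (38, 51, 36), (55, 86, 56), (120, 137, 116), (150, 151, 145)]
[-2.4424841   0.53699075  9.41332137] [-0.00664422  0.5606836   0.03672238]b.py:12: RuntimeWarning: invalid value encountered in scalar divide
  m=(s>lo+.8)&(s<hi-.8); w=np.clip(C[:,0]-130,0,None)*m; c=(w*s).sum()/w.sum()
```

Run:
```python
from h import *
print(job.sign_off()); s=monitor.sense(); print(s["time"],s["ft_force"])
```

```text
the job is handed in; nothing more can be done
None
the job is handed in; nothing more can be done
```

I laid the silver level vial up inside the outline and let go of it. I then turned the wing knob about 2.0 rad clockwise, let go, and pressed down on the middle of the level. I handed the job in at about 22 s of the 72 s while still pressing.

**Last checks**
- **Bubble:** after I let go of the knob it was off centre by +0.2 mm in the top view and −0.8 mm in the side view, well between the marks. I couldn't recheck it under the push because the gripper hid the vial.
- **Push:** about 9.4 N down, steady, with a sideways remainder of about 2 N. The fingertips shut on the middle of the level and probably overlap the edge of the vial.
- **Placing:** the level lies inside the outline in both views, but about 3 mm off its middle across the shelf, leaving roughly 3 mm of margin on that side. I did not correct this.
- **Disagreement:** the two cameras differed by about 7 mm in x at shelf height. Their average matched the arm's own position to about 1 mm, so I used that.

I viewed 11 pictures, one over the budget.

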